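# Lower the bench ratchet jack

## Robot

A 6-joint arm with a two-finger parallel gripper is mounted at the origin on the work surface; the furniture and walls round the work are solid. World frame = base frame: x ahead of the robot, y to its left, z up, the work surface at z = 0. Lengths are in mm, angles in rad, forces in N, time in s.
With the tool pointing down it reaches from about 350 to 875 mm from the base axis. Payload 4.2 kg.
Tool frame: the origin (TCP) lies midway between the tips of the shut fingers; the grasp point (between the pads) lies 19 mm behind it; z points along the fingers, y is the line along which they close (so a half turn about z gives the same grasp; the last joint's range is limited). The gripper opens to 87 mm and grips with 3 to 60 N. Pads are 19 mm wide; open, the fingers measure 117 mm over their backs; the gripper's body (75 mm by 190 mm) begins 51 mm behind the grasp point.
Start: joints at [-1.027, 0.385, 0.008, 0, -1.194, -0.259], TCP at [175.62, -599.797, 222.55] pointing down, gripper open.
Joint ranges: [-3.14, 3.14], [-1.21, 2.06], [-1.07, 1.41], [-3.16, 2.05], [-2.99, -0.16], [-3.1, 3.1]. Speed limits (rad/s): [2.79, 2.79, 3.14, 3.14, 3.14, 3.14].

## Interface

Orientations are given as a unit quaternion [w, x, y, z].
In Python, from station import * gives the robot as it stands. Calls block until the motion is done:
- move_pose(position, orientation): joint-space move of the TCP to a pose.
- servo_line(position, attitude=None, speed=150, force_limit=None): straight line of the TCP; attitude=None keeps the orientation; speed is the mean speed in mm/s. With force_limit (N) it stops when the force on the tool has changed by that much, and returns True; else False.
- move_j(angles): joint-space move.
- release() and gripper_close(grip_force=None): open the fingers fully, or close them until they stop; grip_force is the grip in N (None keeps the last).
- dwell(seconds).
- inverse_kinematics(position, orientation): joint angles nearest the present ones, or None.
- capture(name): name is "scene" or "top"; returns a dict with "image" (420x560x3 uint8, red, green, blue), "fx", "fy", "cx", "cy" (pixels), "dist_coeffs" ([k1, k2, p1, p2, k3] as OpenCV has them; the pictures are not rectified), "extrinsics" (4x4, takes a point from camera to world coordinates). Camera axes: x right, y down, z forward; pixel columns grow to the right and rows downward; lengths in mm; the calibration is good to about 2 mm. A picture is of the moment at which its call begins. There is no depth.
A pose or a line that the arm cannot do raises Unreachable and nothing moves.
- sign_off(): hands the job in; it is judged then, once.
Readings, each from a call of its own:
- read_time(): time.
- read_qpos(): joint angles.
- read_joint_vel(): joint speeds.
- read_joint_torque(): joint torques, N m.
- read_eef_pos(): TCP position.
- read_ee_rot(): TCP orientation.
- read_ft_force(): force on the tool from outside, world axes, zero at the start.
- read_ft_torque(): the same for the moment, N m.
- read_gripper_width(): opening from 0.0 (shut) to 1.0 (fully open).
- read_gripper_force(): force on a finger pad.
Only numpy, scipy, OpenCV 4.12 (cv2) and the standard library are available. Lean on these libraries where they do the work, as an engineer would, in place of code of your own. Each camera call takes 0.05 s, during which the arm holds its last target. There are 200 camera calls.

## Task

The red ratchet jack on the bench has been left raised. With a fingertip, press the yellow pedal of its pawl down until the pawl tips over and stays clear of the teeth, then push the lifting arm down past the teeth until it lies level on its rest. Only press and push: do not raise the arm, do not pick anything up, and leave everything else on the bench where it is.

Things in the scene. Friction and masses are not known exactly. Their poses are not given: they have to be found in the camera images.
- ratchet_jack: Ratchet jack bolted to the bench, red base 310 x 90 x 12 mm with two side plates up to 116 mm high. Origin on the bench under the arm's hinge axis; x runs along the base towards the arm's end (pedal at -x), y along both hinge axes, z up. Base: x -135 to +175 mm. Arm axis: x 0, z 100 mm. Pawl axis: x -80, z 62 mm. Rest: post with black rubber top at x 140, z 92 mm.
- lift_arm (a joint): Angle of the steel lifting arm above level, rad: 0 = level, on its rest; grows as it rises; starts at 0.5 to 0.8. Bar 24 mm wide, ending 165 mm from its axis. Friction holds it at any angle; with the pawl free a slow push takes 2 to 5 N at the pad. Its toothed wheel (radius 44 mm) meets the engaged pawl, which stops a steady push of up to 25 N within 0.25 rad.
- pad_top (a point): Centre of the top of the black pad, 46 x 40 mm, near the end of the lifting arm: 140 mm out from the arm's axis and 16 mm above the arm's middle line. Moves and tilts with the arm. With the arm down it is 116 mm above the bench.
- pawl (a joint): Turn of the pawl, rad: 0 to 0.15 = engaged, hook on or between the teeth; 0.65 = fully free, at its stop. Grows as the pedal goes down. No spring: its weight drops it into the teeth below about 0.3 and tips it to the free stop, where it stays, above about 0.36. Free, its hook stands 150 mm above the bench at jack x = -90 mm: do not knock it back with the gripper's body.
- pedal_top (a point): Centre of the upper face of the yellow pedal (40 x 36 x 5 mm) on the pawl, 90 mm from the pawl's axis on the side away from the arm. Engaged it is about 100 mm above the bench, fully free about 42 mm; it sinks nearly straight down and needs less than 1 N.
- note_pad: Loose yellow pad of notes, 76 x 76 x 22 mm, origin under its centre. Leave it.
- tape_3: Loose small roll of black tape, 53 mm wide, 19 mm high, lying flat, origin under its centre. Leave it.
- jar_1: Loose jar with a black cap, 43 mm across, 66 mm high, origin under its centre. Leave it standing.
- tape_measure: Loose yellow tape measure, 66 x 74 x 36 mm, origin under its centre. Leave it.

How it is judged:
By the outcome, as a careful person would: the job done as asked, in the order asked, and still so for the second after the job is handed in, with the robot touching nothing.
It also fails if it takes over 43 s, if anything falls off the work surface, if the arm or the gripper's body presses on something with over 40 N, if the wrist force passes 120 N, or if a joint passes its speed limit or range.

## Working session

There is one attempt and no reset: what is moved stays moved. The work goes in short steps, each a Python script; the robot and the scene stay as the last script left them, time stands still between calls to the robot, and variables do not carry over. Pictures are saved under pics/ and viewed, at most 10 in all, crops included, and the job is handed in when it is done.

```bash
mkdir -p pics; python3 - <<'E'
from station import *
import cv2,numpy as np,pickle
d={}
for n in("scene","top"):
    c=capture(n); d[n]=c; cv2.imwrite(f"pics/{n}0.png",cv2.cvtColor(c["image"],cv2.COLOR_RGB2BGR))
    print(n,c["fx"],c["cx"],c["cy"],c["dist_coeffs"],np.round(c["extrinsics"],3).tolist())
pickle.dump(d,open("c0.pkl","wb")); print(read_time())
E
```

```text
scene 542.9494049053625 282.03733548001696 209.5966859928824 [0.03931002 0.         0.         0.         0.        ] [[-0.889, -0.328, 0.32, 161.866], [-0.458, 0.658, -0.598, 719.071], [-0.014, -0.678, -0.735, 910.863], [0.0, 0.0, 0.0, 1.0]]
top 396.0311995591994 282.77482879704434 211.4761756390912 [-0.00226954  0.          0.          0.          0.        ] [[-0.028, -0.998, 0.056, 482.916], [-0.999, 0.026, -0.045, 71.496], [0.043, -0.057, -0.997, 928.588], [0.0, 0.0, 0.0, 1.0]]
0.1
```

View pics/scene0.png

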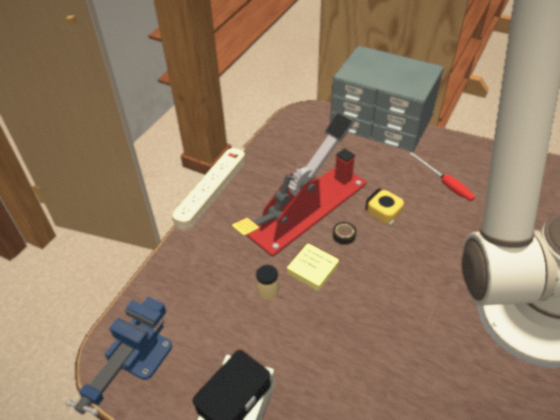

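View pics/top0.png

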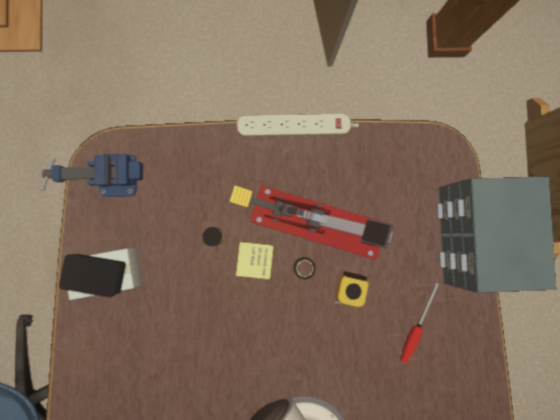

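The scene view shows the yellow pedal at about (246,227) and the raised pad at (340,126). In the top view the pedal is at (241,196) and the pad at (376,234), with the red base running from (255,200) to (378,245).

```bash
cat > h.py <<'E'
import cv2,numpy as np
def ray(c,uv):
    K=np.array([[c["fx"],0,c["cx"]],[0,c["fy"],c["cy"]],[0,0,1]])
    p=cv2.undistortPoints(np.array(uv,float).reshape(-1,1,2),K,np.array(c["dist_coeffs"],float)).reshape(-1,2)
    E=np.array(c["extrinsics"]); d=np.c_[p,np.ones(len(p))]@E[:3,:3].T
    return E[:3,3],d/np.linalg.norm(d,axis=1)[:,None]
def plane(c,uv,z):
    o,d=ray(c,uv); return o+d*((z-o[2])/d[:,2])[:,None]
def tri(c1,u1,c2,u2):
    o1,d1=ray(c1,u1);o2,d2=ray(c2,u2);d1=d1[0];d2=d2[0]
    t=np.linalg.lstsq(np.c_[d1,-d2],o2-o1,rcond=None)[0]
    a=o1+t[0]*d1;b=o2+t[1]*d2
    return (a+b)/2,np.linalg.norm(a-b)
def blob(c,lo,hi,box):
    h=cv2.cvtColor(c["image"],cv2.COLOR_RGB2HSV); m=cv2.inRange(h,lo,hi)
    x0,y0,x1,y1=box; k=np.zeros_like(m);k[y0:y1,x0:x1]=m[y0:y1,x0:x1]
    cs=cv2.findContours(k,cv2.RETR_EXTERNAL,cv2.CHAIN_APPROX_NONE)[0]
    b=max(cs,key=cv2.contourArea); return b,k
def cen(b):
    M=cv2.moments(b);return M["m10"]/M["m00"],M["m01"]/M["m00"]
E
python3 - <<'E'
import pickle
from h import *
d=pickle.load(open("c0.pkl","rb"));S,T=d["scene"],d["top"]
Y=((20,120,120),(35,255,255)); K=((0,0,0),(180,255,75))
ps,_=blob(S,*Y,(225,210,265,245));pt,_=blob(T,*Y,(225,180,260,212))
print("pedal",cen(ps),cv2.contourArea(ps),cen(pt),cv2.contourArea(pt),*tri(S,cen(ps),T,cen(pt)))
h=lambda c,u,v:cv2.cvtColor(c["image"],cv2.COLOR_RGB2HSV)[v,u]
print(h(S,340,126),h(T,376,234),h(T,376,212),h(T,330,180))
ks,_=blob(S,(0,0,0),(180,255,65),(322,108,362,145));kt,_=blob(T,(0,0,0),(180,255,65),(355,215,400,250))
print("pad",cen(ks),cv2.boundingRect(ks),cv2.contourArea(ks),cen(kt),cv2.minAreaRect(kt),*tri(S,cen(ks),T,cen(kt)))
_,k=blob(T,(0,170,90),(8,255,255),(245,180,395,262))
_,k2=blob(T,(172,170,90),(180,255,255),(245,180,395,262));k|=k2
v,u=np.nonzero(k);P=plane(T,np.c_[u,v],12)
r=cv2.minAreaRect(P[:,:2].astype(np.float32));print("base",r,cv2.boxPoints(r))
out=T["image"].copy()
cv2.drawContours(out,[pt,kt],-1,(0,255,0),1);out[k>0]=(255,0,255)
o2=S["image"].copy();cv2.drawContours(o2,[ps,ks],-1,(0,255,0),1)
a=cv2.resize(out[170:270,220:410],None,fx=4,fy=4,interpolation=0);b=cv2.resize(o2[100:260,220:390],None,fx=3,fy=3)[:, :]
cv2.imwrite("pics/chk.png",cv2.cvtColor(cv2.resize(np.vstack([a,np.zeros((10,760,3),np.uint8)]),None,fx=.95,fy=.95),cv2.COLOR_RGB2BGR))
cv2.imwrite("pics/chk2.png",cv2.cvtColor(b,cv2.COLOR_RGB2BGR))
E
```

```text
pedal (244.84874551971325, 225.96200716845877) 232.5 (240.50626959247649, 195.83437826541274) 319.0 [565.6173211  122.89887013  88.98493665] 0.9264578287274693
[18 23 55] [11 74 55] [ 10  93 113] [ 10  93 113]
pad (338.4259576901086, 125.55631789594052) (327, 114, 24, 24) 291.5 (375.8352668213457, 232.62954369682907) ((375.7461242675781, 232.43077087402344), (22.715801239013672, 21.137096405029297), 15.255118370056152) [ 479.99368792 -135.96841497  188.59510017] 0.8562020219178089Traceback (most recent call last):
  File "<stdin>", line 12, in <module>
  File "h.py", line 18, in blob
    b=max(cs,key=cv2.contourArea); return b,k
ValueError: max() iterable argument is empty
```

```bash
python3 - <<'E'
import pickle
from h import *
d=pickle.load(open("c0.pkl","rb"));S,T=d["scene"],d["top"]
h=cv2.cvtColor(T["image"],cv2.COLOR_RGB2HSV)
k=((h[...,0]<6)|(h[...,0]>170))&(h[...,1]>170)&(h[...,2]>80)
m=np.zeros_like(k);m[180:262,245:395]=1;k&=m
v,u=np.nonzero(k);P=plane(T,np.c_[u,v],12)
r=cv2.minAreaRect(P[:,:2].astype(np.float32));print("base",r,cv2.boxPoints(r))
# jack frame from pedal & pad, and where base pixels lie in it
a=np.array([565.6,122.9]);b=np.array([480.,-136.]);ex=(b-a)/np.linalg.norm(b-a);ey=np.array([-ex[1],ex[0]])
q=P[:,:2]-a;X=q@ex-163;Yj=q@ey
print(ex,X.min(),X.max(),Yj.min(),Yj.max())
out=T["image"].copy();out[k]=(255,0,255)
cv2.imwrite("pics/chk.png",cv2.cvtColor(cv2.resize(out[170:270,220:410],None,fx=4,fy=4,interpolation=0),cv2.COLOR_RGB2BGR))
E
```

```text
base ((506.9456481933594, -51.63914489746094), (304.2167663574219, 85.28448486328125), 71.72816467285156) [[ 418.76355 -182.70874]
 [ 499.748   -209.44763]
 [ 595.12775   79.43045]
 [ 514.1433   106.16934]]
[-0.31391646 -0.94945061] -130.97076287536484 173.24634210452632 -43.589959147746704 41.781318225607755
```

View pics/chk.png

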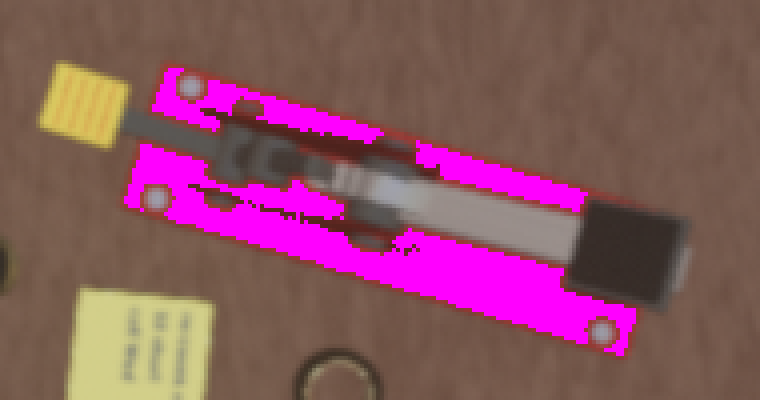

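The mask confirms the base (about 304x85 mm, centre (507,-52), axis (-0.314,-0.949)), and this agrees with the pedal-to-pad line. Next I press the pedal.

```bash
cat >> h.py <<'E'
from scipy.spatial.transform import Rotation as Rn
ex=np.array([-.3137,-.9495,0]);ey=np.array([.9495,-.3137,0]);O=np.array([513.8,-32.2,0])
def J(x,z): return (O+ex*x+[0,0,z]).tolist()
def Q(s):
    z=np.array([0,0,-1.]);y=s*ey
    q=Rn.from_matrix(np.c_[np.cross(y,z),y,z]).as_quat();return [q[3],*q[:3]]
E
python3 - <<'E'
from station import *
from h import *
gripper_close(10)
p=read_eef_pos(); servo_line([p[0],p[1],380],speed=250)
js=[(s,inverse_kinematics(J(-166,200),Q(s))) for s in(1,-1)]
js=[j for j in js if j[1] is not None]
for j in js: print(j[0],np.round(j[1],2))
s=min(js,key=lambda j:abs(j[1][5]))[0]
move_pose(J(-166,300),Q(s)); print(s,read_time(),read_eef_pos())
servo_line(J(-166,125),speed=150)
f0=np.array(read_ft_force())
for z in (95,80,65,48):
    hit=servo_line(J(-166,z),speed=50,force_limit=8)
    print(z,hit,np.round(np.array(read_ft_force())-f0,2),np.round(read_eef_pos(),1))
    if hit: break
servo_line(J(-166,260),speed=200)
print(read_time())
for n in("scene","top"):
    c=capture(n)
    cv2.imwrite(f"pics/{n}1.png",cv2.cvtColor(c["image"],cv2.COLOR_RGB2BGR))
E
```

```text
1 [ 0.5   0.32 -0.14  0.   -1.1   2.33]
-1 [ 0.5   0.32 -0.14  0.   -1.1  -0.82]
-1 5.3167 [566.03831732 124.77193103 300.0881672 ]
95 False [ 0.1   0.02 -0.45] [566.  125.4  95. ]
80 False [-0.83 -0.38 -0.65] [565.7 125.3  79.6]
65 False [ 0.69 -0.06 -0.31] [565.7 125.3  64.5]
48 False [ 0.9  -0.6  -1.55] [565.7 125.3  47.6]
9.9833
```

View pics/scene1.png

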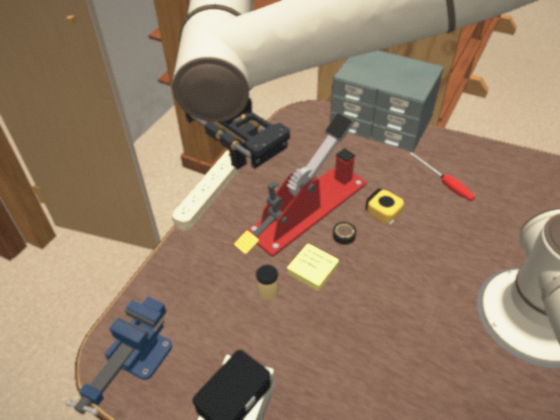

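The scene view shows the pedal down at (246,242) and the hook standing upright, clear of the wheel, at (272,190). The pawl is free, so I push the arm down next.

```bash
python3 - <<'E'
from station import *
from h import *
P=lambda a,dz=0:J(140*np.cos(a)-16*np.sin(a),100+140*np.sin(a)+16*np.cos(a)+dz)
s=P(.66);servo_line([s[0],s[1],260],speed=200)
servo_line(P(.66,8),speed=100)
f0=np.array(read_ft_force())
for a in list(np.arange(.6,.05,-.1))+[0]:
    hit=servo_line(P(a),speed=50,force_limit=18)
    print(round(a,2),hit,np.round(np.array(read_ft_force())-f0,1),np.round(read_eef_pos(),1))
    if hit: break
else:
    print(servo_line(P(0,-4),speed=15,force_limit=15),np.round(np.array(read_ft_force())-f0,1),read_eef_pos()[2])
p=read_eef_pos();servo_line([p[0],p[1],270],speed=150)
move_pose([400,-20,380],Q(-1));print(read_time())
import pickle
d={n:capture(n) for n in("scene","top")};pickle.dump(d,open("c1.pkl","wb"))
for n,c in d.items(): cv2.imwrite(f"pics/{n}2.png",cv2.cvtColor(c["image"],cv2.COLOR_RGB2BGR))
E
```

```text
0.6 False [ 1.5  0.6 -0.7] [ 480.2 -133.4  192.1]
0.5 False [ 0.5  1.4 -0.6] [ 477.1 -141.9  180.6]
0.4 False [ 0.3  0.7 -0.8] [ 474.9 -149.1  168.8]
0.3 False [ 2.   0.3 -1.3] [ 473.  -154.9  156.2]
0.2 False [0.4 0.4 0.1] [ 471.3 -159.6  143. ]
0.1 False [ 0.2  0.8 -0.7] [ 470.2 -163.   129.3]
0 True [-1.1  1.8  5.2] [ 470.1 -165.1  116.3]
17.2167
```

View pics/scene2.png

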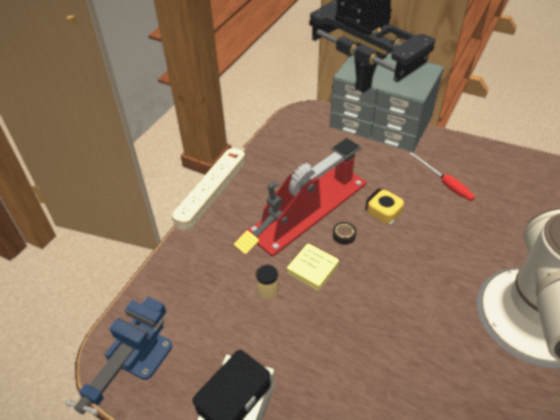

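The arm looks down: the pad is at about (345,149), the pawl is still free, and the other items haven't moved. The last stop was at z = 116.3. I'll press once more, slowly, to seat it, then measure the pad.

```bash
python3 - <<'E'
from station import *
from h import *
import pickle
t=J(140,0)
move_pose([t[0],t[1],200],Q(-1));servo_line([t[0],t[1],124],speed=80);dwell(.3)
f0=np.array(read_ft_force())
for z in np.arange(119,109.9,-1):
    h=servo_line([t[0],t[1],z],speed=10,force_limit=20);f=np.array(read_ft_force())-f0
    print(z,h,np.round(f,1),round(read_eef_pos()[2],2))
    if h or f[2]>14: break
servo_line([t[0],t[1],250],speed=150);move_pose([400,-20,380],Q(-1));dwell(.3);print(read_time(),read_eef_pos())
d={n:capture(n) for n in("scene","top")}
S,T=d["scene"],d["top"]
c=np.hstack([cv2.resize(S["image"][120:260,220:390],None,fx=2.2,fy=2.2),cv2.resize(T["image"][160:300,220:400],None,fx=2.2,fy=2.2)])
cv2.imwrite("pics/fin.png",cv2.cvtColor(c,cv2.COLOR_RGB2BGR))
E
```

```text
119.0 False [-1.1 -0.8 -0.6] 118.95
118.0 False [-1.5  0.3  0. ] 117.94
117.0 False [-1.1  0.3 -0.7] 116.92
116.0 False [-1.1 -0.6  2.9] 116.36
115.0 False [-2.9  1.8  7.5] 116.22
114.0 False [-4.8  2.8 13.6] 116.09
113.0 False [-6.2  3.8 19.2] 115.95
24.0333 [400.20006556 -20.49594369 379.07197204]
```

View pics/fin.png

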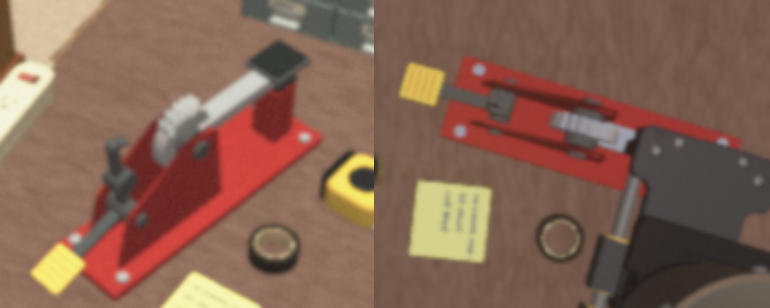

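The arm lies on its rest (the pad is stiff at z ≈ 116), the pawl is upright and free, and the robot is clear.

```bash
python3 -c "
from station import *
print(sign_off())"
```

```text
the job is handed in; nothing more can be done
None
```

The job is handed in: the pawl is tipped fully free, the lifting arm lies level on its rest (pad firm at about 116 mm), the loose items look unmoved in the pictures, and it took about 24 s.

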